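Make up two vacuum repair kits

TASK

Make up the two repair kits from the new parts on the black mat. Into the large compartment of each tray lay, flat, the new fitting of the same shape as the old brown one lying beside that tray; the clamp goes flat into the small compartment of the blue tray and the gauge head upright into the small compartment of the yellow tray. Never knock the gauge head over, and leave the third new fitting and all the old ones where they are.

Things in the scene. Friction and masses are not known exactly. Their poses are not given: they have to be found in the camera images.
- elbow: New 90-degree elbow (L) pipe fitting, bright steel, 200 g, loose on the black mat. 28 mm tubes; 40 mm flanges 5 mm thick, faces 50 mm from centre; bare tube 14 to 41 mm out. Lies flat, 40 mm high, tube axes 20 mm up; 24 mm boss above and below the centre. Origin: underside, below the crossing of the tube axes, z up. Legs point along +x and +y.
- tee: New tee (T) pipe fitting, bright steel, 250 g, loose on the black mat. 28 mm tubes; 40 mm flanges 5 mm thick, faces 50 mm from centre; bare tube 14 to 41 mm out. Lies flat, 40 mm high, tube axes 20 mm up; 24 mm boss above and below the centre. Origin: underside, below the crossing of the tube axes, z up. Branch points along +x, the straight run lies along y.
- cross: New four-way cross (+) pipe fitting, bright steel, 300 g, loose on the black mat. 28 mm tubes; 40 mm flanges 5 mm thick, faces 50 mm from centre; bare tube 14 to 41 mm out. Lies flat, 40 mm high, tube axes 20 mm up; 24 mm boss above and below the centre. Origin: underside, below the crossing of the tube axes, z up. Legs point along +x, -x, +y and -y.
- old_elbow: Old 90-degree elbow (L) fitting, stained brown; size, origin and axes as the new elbow. A sample, not to be moved: lies beside a tray, just past the small compartment (origin 190 mm from the tray's), or on the pale green mat at the back in the middle, over 350 mm from both trays.
- old_tee: Old tee (T) fitting, stained brown; size, origin and axes as the new tee. A sample, not to be moved: lies beside a tray, just past the small compartment (origin 190 mm from the tray's), or on the pale green mat at the back in the middle, over 350 mm from both trays.
- old_cross: Old four-way cross (+) fitting, stained brown; size, origin and axes as the new cross. A sample, not to be moved: lies beside a tray, just past the small compartment (origin 190 mm from the tray's), or on the pale green mat at the back in the middle, over 350 mm from both trays.
- clamp: Hinged flange clamp, aluminium, 90 g, lying flat on the black mat: ring 56 mm outside, 34 mm bore, 16 mm high; hinge lug out to 35 mm at -x, bolt with brass wing nut out to 46 mm at +x; across y 56 mm and free of lugs. Origin: underside, ring's centre, z up.
- gauge: Gauge head standing upright on the black mat on its 40 mm steel flange, 160 g: 27 mm neck, blue round body 34 mm across from 16 to 62 mm up, black socket on top, 68 mm high in all. Origin: centre of its underside, z up.
- tray_blue: Blue fixed open tray, 247 x 138 mm (x, y), walls 4 mm thick, 20 mm high, floor 3 mm. A divider, also 20 mm high, makes two compartments: large, inside 130 x 130 mm, centred at x = -54.5 mm, y = 0; small, inside 105 x 130 mm, centred at x = +67 mm, y = 0. Origin: under its centre, at table height; +x (small side) points away from the robot.
- tray_yellow: Yellow fixed open tray, 247 x 138 mm (x, y), walls 4 mm thick, 20 mm high, floor 3 mm. A divider, also 20 mm high, makes two compartments: large, inside 130 x 130 mm, centred at x = -54.5 mm, y = 0; small, inside 105 x 130 mm, centred at x = +67 mm, y = 0. Origin: under its centre, at table height; +x (small side) points away from the robot.

How it is judged (in metres and radians):
At the end, for the whole second after the job is handed in: Matching new fittings flat in the large compartments (origin within 55 mm of centre), clamp flat in the small blue one (40/55 mm), gauge upright in the small yellow one (45/60 mm), heights to 5 mm, tilt under 0.12 rad, at rest; third fitting within 40 mm, old ones within 30 mm of their starts (((horizontal distance between old_elbow and tray_blue below 0.26 m and (x of elbow in the frame of tray_blue between -0.1095 and 0.0005 m and y of elbow in the frame of tray_blue between -0.055 and 0.055 m and z of elbow in the frame of tray_blue between -0.002 and 0.008 m)) or (horizontal distance between old_elbow and tray_yellow below 0.26 m and (x of elbow in the frame of tray_yellow between -0.1095 and 0.0005 m and y of elbow in the frame of tray_yellow between -0.055 and 0.055 m and z of elbow in the frame of tray_yellow between -0.002 and 0.008 m)) or (not (horizontal distance between old_elbow and tray_blue below 0.26 m) and not (horizontal distance between old_elbow and tray_yellow below 0.26 m) and distance of elbow from where it was at the start of the episode below 0.04 m)) and ((horizontal distance between old_tee and tray_blue below 0.26 m and (x of tee in the frame of tray_blue between -0.1095 and 0.0005 m and y of tee in the frame of tray_blue between -0.055 and 0.055 m and z of tee in the frame of tray_blue between -0.002 and 0.008 m)) or (horizontal distance between old_tee and tray_yellow below 0.26 m and (x of tee in the frame of tray_yellow between -0.1095 and 0.0005 m and y of tee in the frame of tray_yellow between -0.055 and 0.055 m and z of tee in the frame of tray_yellow between -0.002 and 0.008 m)) or (not (horizontal distance between old_tee and tray_blue below 0.26 m) and not (horizontal distance between old_tee and tray_yellow below 0.26 m) and distance of tee from where it was at the start of the episode below 0.04 m)) and ((horizontal distance between old_cross and tray_blue below 0.26 m and (x of cross in the frame of tray_blue between -0.1095 and 0.0005 m and y of cross in the frame of tray_blue between -0.055 and 0.055 m and z of cross in the frame of tray_blue between -0.002 and 0.008 m)) or (horizontal distance between old_cross and tray_yellow below 0.26 m and (x of cross in the frame of tray_yellow between -0.1095 and 0.0005 m and y of cross in the frame of tray_yellow between -0.055 and 0.055 m and z of cross in the frame of tray_yellow between -0.002 and 0.008 m)) or (not (horizontal distance between old_cross and tray_blue below 0.26 m) and not (horizontal distance between old_cross and tray_yellow below 0.26 m) and distance of cross from where it was at the start of the episode below 0.04 m)) and x of clamp in the frame of tray_blue between 0.027 and 0.107 m and y of clamp in the frame of tray_blue between -0.055 and 0.055 m and z of clamp in the frame of tray_blue between -0.002 and 0.008 m and x of gauge in the frame of tray_yellow between 0.022 and 0.112 m and y of gauge in the frame of tray_yellow between -0.06 and 0.06 m and z of gauge in the frame of tray_yellow between -0.002 and 0.008 m and angle between each of elbow, tee, cross, clamp, gauge's own z axis and vertical below 0.12 rad and linear speed of each of elbow, tee, cross, clamp, gauge below 0.02 m/s and angular speed of each of elbow, tee, cross, clamp, gauge below 0.3 rad/s and distance of each of old_elbow, old_tee, old_cross from where it was at the start of the episode below 0.03 m); the robot touches nothing.
It fails at once if the gauge head is knocked over (tipped past 40 degrees) (angle between gauge's own z axis and vertical above 0.7 rad).
It fails at once if an old fitting is moved more than 50 mm (distance of any of old_elbow, old_tee, old_cross from where it was at the start of the episode above 0.05 m).
It also fails if it takes over 106 s, if anything falls off the work surface, if the arm or the gripper's body presses on something with over 40 N, if the wrist force passes 120 N, or if a joint passes its speed limit or range.

ROBOT

A 6-joint arm with a two-finger parallel gripper is mounted at the origin on the work surface. World frame = base frame: x ahead of the robot, y to its left, z up, the work surface at z = 0. Lengths are in m, angles in degrees, forces in N, time in s.
With the tool pointing down it reaches from about 0.35 to 0.95 m from the base axis. Payload 17.4 kg.
Tool frame: the origin (TCP) lies on the centre line of the jaws, within the pads' length; the fingertips stand 17 mm ahead of it and the grasp point (between the pads) lies 2 mm behind it (env.tcp_to_tips is the distance from the TCP to the fingertips, in m); x points along the fingers, y is the direction in which the jaws open and shut, and the axes are right-handed (so a half turn about x gives the same grasp; the last joint's range is limited). The gripper opens to 93 mm and grips with 3 to 60 N. Pads are 15 mm wide; open, the fingers measure 128 mm over their backs; the gripper's body (75 mm by 188 mm) begins 65 mm behind the grasp point.
Start: joints at [-66.108, 6.646, 82.598, -0, 90.757, -2.166], TCP at [0.297, -0.606, 0.236] pointing down, gripper open.
Joint ranges: [-162.19, 162.19], [-47.58, 125.68], [4.15, 143.07], [-65.23, 245.23], [0.69, 171.88], [-170.13, 170.13]. Speed limits (degrees/s): [108.29, 108.29, 127.2, 180, 180, 180].

INTERFACE

Orientations are given as a 3x3 rotation matrix whose columns are the frame's x, y, z axes.
In Python, from rig import state, vision, env gives the robot as it stands.
- The arm moves only by the tool servo_tool, never from a script. Its argument "steps" is a list of rows, each a list of 3 entries, a list of its own where there are three numbers: the closure, from -1 (fully open) to 1 (shut), then the shift along the tool's x, y, z in mm, then the turn about the tool's x in degrees. In form: [[gripper, [tx, ty, tz], spin], ...]. A call has 1 to 20 rows; each row shifts and turns the commanded pose from where the row before left it, along the tool's axes as they then stand; what a row does not reach is not made up. A row lasts 1/10 s, in which the tool goes at most 50 mm and 8.59 degrees, less where a joint would pass 70% of its speed; a pose out of reach is approached as far as the arm can. A call with a gripper value outside its range is refused whole. The fingers move at their own pace and stop on an object; the grip force is fixed at half the most. Time passes only in rows, so rows that do not move let the fingers close. It gives the time, the measured TCP pose, the force and the opening at its end, in the units of the state.
- state(): the state, without advancing time (a new reading comes with each control period).
- vision.get_image(name): name is "scene" or "top" or "wrist"; returns a dict with "img" (384x512x3 uint8, red, green, blue), "intrinsics" (3x3 intrinsics, pixels), "k1" (the pictures are not rectified: a ray, as slopes to the right and down, at radius r is drawn at 1 + k1 r^2 times it, then the intrinsics apply), "cam_to_world" (4x4, takes a point from camera to world coordinates); the wrist camera has in their place "T_tool_cam" (4x4, takes a point from camera to tool coordinates, whose origin is the TCP and whose axes are the tool frame's). Camera axes: x right, y down, z forward; pixel columns grow to the right and rows downward; lengths in m; the calibration is good to about 2 mm. A picture is of the moment at which its call begins: read the wrist's pose just before it. There is no depth.
- env.hand_in(): hands the job in, once; it reports no verdict.
The state is a dict: "clock": time; "qpos": joint angles; "qvel": joint speeds; "joint_torque": joint torques, N m; "ee_pos": TCP position; "tool_rot": TCP orientation; "contact_force": force on the tool from outside, world axes, zero at the start; "torque": the same for the moment, N m; "width": finger opening in m.
Only numpy, scipy, OpenCV 4.12 (cv2) and the standard library are available. Lean on these libraries where they do the work, as an engineer would, in place of code of your own. Each camera call takes 0.05 s, during which the arm holds its last target.

## Working session

There is one attempt and no reset: what is moved stays moved. The work goes in short steps, Python scripts to look and compute and a tool call to move; the robot and the scene stay as the last step left them, time stands still between calls to the robot, and variables do not carry over. Pictures are saved under pics/ and viewed, and the job is handed in when it is done.

Besides the shell and the picture viewer there is one more tool, called after "Request:" by a JSON object that holds its "api" and its "payload". servo_tool: Moves the arm, as the interface text tells. Its arguments: {"type":"object","properties":{"steps":{"type":"array","items":{"type":"array"}}},"required":["steps"]}

```bash
ls; mkdir -p pics; python3 - <<'E'
from rig import state, vision, env
import cv2, json
s=state(); print(s['clock'],s['ee_pos'],s['tool_rot'],s['width'],s['contact_force'],env.tcp_to_tips)
for n in ['scene','top','wrist']:
    d=vision.get_image(n); cv2.imwrite(f'pics/{n}0.png',d['img'][:,:,::-1])
    print(n,{k:v for k,v in d.items() if k!='img'})
E
```

```text
pics
0.0 [ 0.296414   -0.60622691  0.23492314] [[-4.95300980e-04  4.39295000e-01 -8.98342728e-01]
 [ 1.03886909e-03 -8.98342128e-01 -4.39295279e-01]
 [-9.99999338e-01 -1.15084388e-03 -1.14202611e-05]] 0.09329035922442291 [ 0.17956391 -0.02826119 -0.47013377] 0.017
scene {'intrinsics': array([[378.02368692,   0.        , 256.20052823],
       [  0.        , 378.02368692, 189.11918388],
       [  0.        ,   0.        ,   1.        ]]), 'k1': -0.08596687342668799, 'cam_to_world': array([[-0.38034571,  0.65366797, -0.65425938,  1.22916371],
       [ 0.92482747,  0.26453943, -0.27333686,  0.27127574],
       [-0.00559414, -0.70903955, -0.70514653,  0.71797798],
       [ 0.        ,  0.        ,  0.        ,  1.        ]])}
top {'intrinsics': array([[491.46232018,   0.        , 249.37987051],
       [  0.        , 491.46232018, 193.38359386],
       [  0.        ,   0.        ,   1.        ]]), 'k1': -0.14717434930932466, 'cam_to_world': array([[-0.02539936, -0.98448408,  0.17362596,  0.4328987 ],
       [-0.99964812,  0.02634146,  0.00312356,  0.00927936],
       [-0.00764865, -0.17348553, -0.98480672,  1.12993074],
       [ 0.        ,  0.        ,  0.        ,  1.        ]])}
wrist {'intrinsics': array([[337.07792569,   0.        , 255.29762211],
       [  0.        , 337.07792569, 191.21771619],
       [  0.        ,   0.        ,   1.        ]]), 'k1': -0.08517194691434159, 'T_tool_cam': array([[-9.42252689e-04, -2.89610599e-01,  9.57144092e-01,
        -1.49148399e-01],
       [ 9.99999382e-01,  2.91784116e-04,  1.07272864e-03,
        -4.85095826e-04],
       [-5.89953027e-04,  9.57144511e-01,  2.89610146e-01,
        -8.06308582e-02],
       [ 0.00000000e+00,  0.00000000e+00,  0.00000000e+00,
         1.00000000e+00]])}
```

View pics/scene0.png

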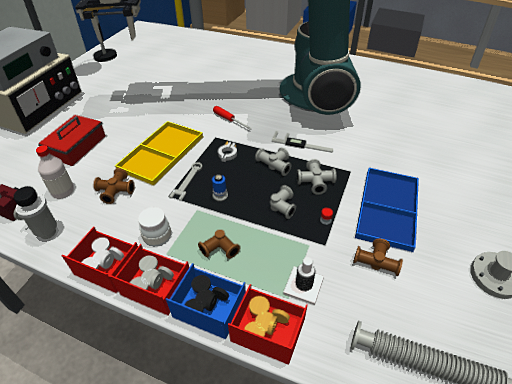

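View pics/top0.png

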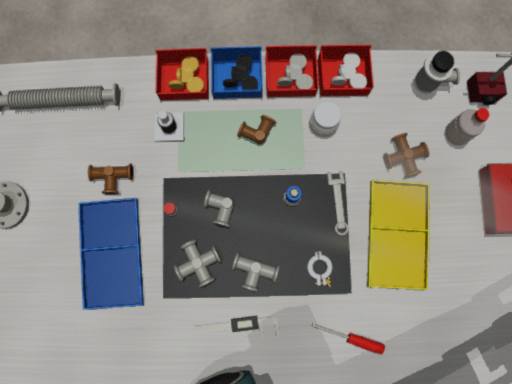

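View pics/wrist0.png

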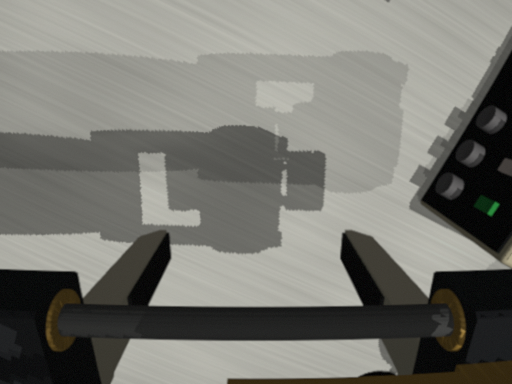

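Blue tray has the old tee beside it, yellow has the old cross, and the old elbow is on the green mat. So the tee goes to blue, the cross to yellow, and the elbow stays. In the top picture: elbow (222,208), cross (197,263), tee (256,270), clamp (320,267), gauge (293,195).

```bash
cat > h.py <<'E'
import numpy as np, cv2
from rig import state, vision, env
def get(n):
    s=state() if n=='wrist' else None
    d=vision.get_image(n)
    if n=='wrist':
        T=np.eye(4);T[:3,:3]=s['tool_rot'];T[:3,3]=s['ee_pos'];d['cam_to_world']=T@d['T_tool_cam']
    return d
def onplane(d,px,z):
    px=np.asarray(px,float).reshape(-1,1,2)
    u=cv2.undistortPoints(px,d['intrinsics'],np.array([d['k1'],0,0,0.])).reshape(-1,2)
    r=np.c_[u,np.ones(len(u))]@d['cam_to_world'][:3,:3].T
    o=d['cam_to_world'][:3,3]
    return o+r*((z-o[2])/r[:,2])[:,None]
def proj(d,P):
    C=np.linalg.inv(d['cam_to_world'])
    return cv2.projectPoints(np.asarray(P,float).reshape(-1,3),cv2.Rodrigues(C[:3,:3])[0],C[:3,3],d['intrinsics'],np.array([d['k1'],0,0,0.]))[0].reshape(-1,2)
def show(d,name,box=None,k=4):
    im=d['img'][:,:,::-1]
    if box: x0,y0,x1,y1=box; im=im[y0:y1,x0:x1]
    cv2.imwrite(f'pics/{name}.png',cv2.resize(im,None,fx=k,fy=k,interpolation=cv2.INTER_CUBIC))
E
python3 - <<'E'
from h import *
d=get('top'); show(d,'mat1',(158,172,354,302),4)
show(d,'left1',(75,150,155,315),3); 
hsv=cv2.cvtColor(d['img'],cv2.COLOR_RGB2HSV)
for n,lo,hi in [('blue',(105,120,60),(125,255,255)),('yellow',(20,150,120),(32,255,255))]:
    m=cv2.inRange(hsv,lo,hi)
    m=cv2.morphologyEx(m,cv2.MORPH_CLOSE,np.ones((5,5)))
    c=max(cv2.findContours(m,0,2)[0],key=cv2.contourArea)
    r=cv2.minAreaRect(c);b=cv2.boxPoints(r)
    P=onplane(d,b,0.02);print(n,b.round(1).tolist(),P.mean(0).round(4),np.linalg.norm(P-np.roll(P,-1,0),axis=1).round(3),(P-np.roll(P,-1,0)).round(3).tolist())
# bright on mat
g=d['img'].max(2); m=np.zeros_like(g); m[180:293,166:345]=(g[180:293,166:345]>75)*255
for c in cv2.findContours(m,0,2)[0]:
    if cv2.contourArea(c)>80:
        M=cv2.moments(c);p=(M['m10']/M['m00'],M['m01']/M['m00']);print(np.round(p,1),cv2.contourArea(c),cv2.boundingRect(c),onplane(d,p,0.02).round(4))
E
```

```text
blue [[76.9000015258789, 201.0], [136.60000610351562, 197.60000610351562], [142.60000610351562, 305.5], [82.9000015258789, 308.79998779296875]] [0.5001 0.3362 0.02  ] [0.143 0.246 0.138 0.249] [[-0.004, 0.143, 0.0], [0.246, 0.015, 0.0], [0.007, -0.138, 0.0], [-0.248, -0.02, 0.0]]
yellow [[368.29998779296875, 287.20001220703125], [370.5, 181.0], [429.20001220703125, 182.1999969482422], [427.0, 288.3999938964844]] [ 0.5252 -0.3278  0.02  ] [0.244 0.141 0.246 0.136] [[-0.243, 0.02, 0.0], [0.006, 0.14, 0.0], [0.245, -0.025, 0.0], [-0.009, -0.136, 0.0]]
[254.2 270.8] 774.0 (231, 253, 49, 39) [[0.4523 0.0065 0.02  ]]
[319.9 268.3] 633.0 (306, 250, 27, 38) [[ 0.4536 -0.1412  0.02  ]]
[196.4 262.9] 947.0 (174, 240, 47, 48) [[0.473  0.1359 0.02  ]]
[170.6 208.3] 114.5 (166, 201, 11, 15) [[0.5987 0.1943 0.02  ]]
[219.3 207.1] 533.0 (202, 190, 31, 37) [[0.5986 0.0823 0.02  ]]
[292.4 194.9] 277.0 (283, 185, 20, 21) [[ 0.6224 -0.0857  0.02  ]]
[333.2 220.2] 810.5 (298, 180, 47, 69) [[ 0.5614 -0.1766  0.02  ]]
```

View pics/mat1.png

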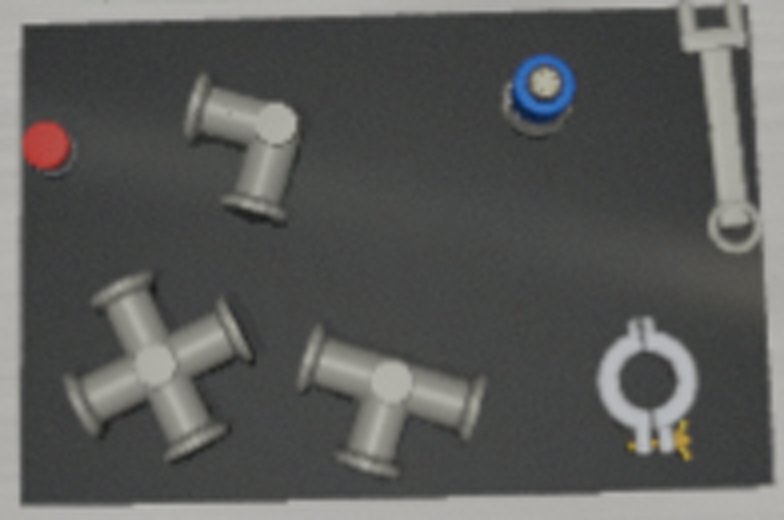

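Crop (scale 4, offset 158,172) shows the boss tops: cross (155,364), tee (391,381). The tee's branch flange is at (369,463). The clamp bore is at (647,378) with its wing nut at (658,437), and the gauge socket is at (545,83).

```bash
python3 - <<'E'
from h import *
d=get('top')
def P(pts,z): return onplane(d,np.array(pts)/4+[158-.375,172-.375],z)[:,:2]
cr=P([(155,364)],.04); f=P([(124,287),(237,331),(197,440),(85,402)],.024)
print('cross',cr.round(4),f.round(4).tolist(),(f.mean(0)).round(4)); 
v=f-f.mean(0); a=np.degrees(np.arctan2(v[:,1],v[:,0]));print(a.round(1),np.linalg.norm(v,axis=1).round(3))
t=P([(391,381)],.04); f=P([(312,357),(474,407),(369,463)],.024)
print('tee',t.round(4),f.round(4).tolist(),(f[:2].mean(0)).round(4),np.degrees(np.arctan2(*(f[2]-t[0])[::-1])),np.degrees(np.arctan2(*(f[0]-f[1])[::-1])), np.linalg.norm(f-t,axis=1))
c=P([(647,378)],.016);l=P([(640,328),(658,437)],.01);print('clamp',c,np.degrees(np.arctan2(*(l[1]-l[0])[::-1])))
print('gauge',P([(545,83)],.068),P([(538,105)],.0))
s=get('scene'); show(s,'sc1',(165,130,355,245),4)
for n,p in [('cross',[*cr[0],.04]),('tee',[*t[0],.04]),('clamp',[*c[0],.016]),('gauge',[*P([(545,83)],.068)[0],.068])]: print(n,((proj(s,p)-[165,130])*4).round(1))
E
```

```text
cross [[0.4729 0.1337]] [[0.5171, 0.1527], [0.4909, 0.0892], [0.4307, 0.1126], [0.4531, 0.1752]] [0.473  0.1324]
[  24.7  -67.4 -154.8  114.9] [0.049 0.047 0.047 0.047]
tee [[0.4605 0.0037]] [[0.4754, 0.0475], [0.4452, -0.0422], [0.4158, 0.0171]] [0.4603 0.0026] 163.3531669778743 71.40989689873926 [0.04620026 0.0484225  0.04662696]
clamp [[ 0.45860701 -0.14070565]] -173.03372724056
gauge [[ 0.61975667 -0.08508886]] [[ 0.61881325 -0.08651101]]
cross [[610.  161.8]]
tee [[434.6 103.9]]
clamp [[250.7  80.4]]
gauge [[215.8 186.2]]
```

View pics/sc1.png

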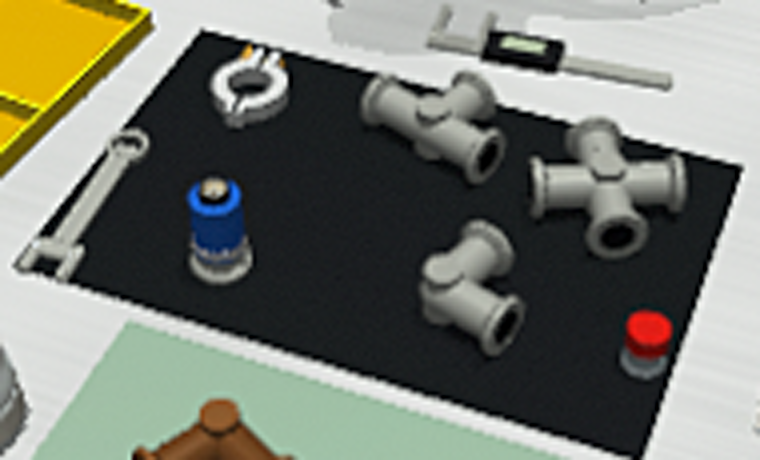

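Both views agree within about 1 to 2 mm (the projected scene pixels fall on the parts). First move: to above the gauge.

Request:
{"api": "servo_tool", "payload": {"steps": [[-1, [0, -18, -29], 0], [-1, [0, -18, -29], 0], [-1, [0, -18, -29], 0], [-1, [0, -18, -29], 0], [-1, [0, -18, -29], 0], [-1, [0, -18, -29], 0], [-1, [0, -18, -29], 0], [-1, [0, -18, -29], 0], [-1, [0, -18, -29], 0], [-1, [0, -18, -29], 0], [-1, [0, -18, -29], 0], [-1, [0, -18, -29], 0], [-1, [0, -18, -29], 0], [-1, [0, -18, -29], 0], [-1, [0, -18, -29], 0], [-1, [0, -18, -29], 0], [-1, [0, -18, -29], 0], [-1, [0, -20, -25], 0], [-1, [0, 0, 0], 0]]}}

```text
clock: 2.2
ee_pos: [0.6197, -0.0831, 0.2353]
tool_rot: [[-0.0, 0.442, -0.897], [0.001, -0.897, -0.442], [-1.0, -0.001, -0.0]]
contact_force: [0.0, -0.8, 0.2]
width: 0.0927
```

```bash
cat > go.py <<'E'
import sys; from h import *
# target x y z yaw -> shift in tool axes (mm) after spin
x,y,z,yaw=map(float,sys.argv[1:5]); s=state(); R=s['tool_rot'];p=s['ee_pos']
y0=np.degrees(np.arctan2(R[1,1],R[0,1]))
sp=-(yaw-y0); c,sn=np.cos(np.radians(sp)),np.sin(np.radians(sp))
R2=R@np.array([[1,0,0],[0,c,-sn],[0,sn,c]])
print('t',round(s['clock'],2),'pos',p.round(4),'yaw',y0.round(2),'w',round(s['width'],4),'F',np.round(s['contact_force'],1),'tilt',R[2,:].round(3))
print('spin',sp.round(2),'shift',(1000*R2.T@(np.array([x,y,z])-p)).round(1))
E
python3 go.py 0.619 -0.0855 0.043 -64; python3 - <<'E'
from h import *
d=get('wrist');show(d,'w2',None,1)
print(proj(d,[[.619,-.0855,.068],[.619,-.0855,.0]]))
E
```

```text
t 2.2 pos [ 0.6197 -0.0831  0.2353] yaw -63.78 w 0.0927 F [ 0.  -0.8  0.2] tilt [-1.    -0.001 -0.   ]
spin 0.22 shift [192.3   2.1   1.7]
[[257.53196846 177.98800503]
 [257.15216638 163.26178294]]
```

View pics/w2.png

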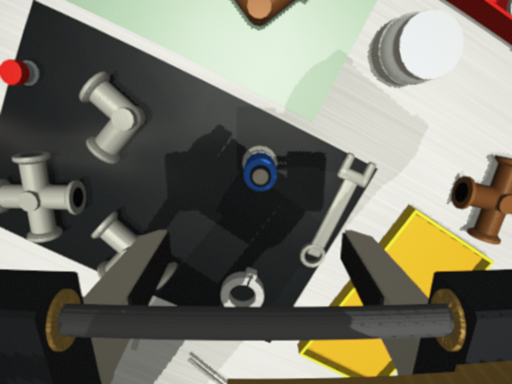

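The gauge is upright at (260,170), between the jaws. It sits about 3 px right of the prediction, which I'll correct. Lower and grip.

Request:
{"api": "servo_tool", "payload": {"steps": [[-1, [25, 4, 1], 0], [-1, [25, 0, 0], 0], [-1, [25, 0, 0], 0], [-1, [25, 0, 0], 0], [-1, [25, 0, 0], 0], [-1, [25, 0, 0], 0], [-1, [25, 0, 0], 0], [-1, [17, 0, 0], 0], [-1, [0, 0, 0], 0], [0, [0, 0, 0], 0], [0, [0, 0, 0], 0], [0.2, [0, 0, 0], 0], [1, [0, 0, 0], 0], [1, [0, 0, 0], 0], [1, [0, 0, 0], 0], [1, [0, 0, 0], 0]]}}

```text
clock: 3.85
ee_pos: [0.6195, -0.09, 0.0437]
tool_rot: [[0.0, 0.439, -0.898], [-0.0, -0.898, -0.439], [-1.0, 0.0, -0.0]]
contact_force: [-0.1, -0.5, 0.3]
width: 0.0414
```

```bash
python3 go.py 0.592 -0.334 0.049 -64; python3 - <<'E'
from h import *
d=get('wrist');show(d,'w3',None,1)
E
```

```text
t 3.85 pos [ 0.6195 -0.09    0.0437] yaw -63.94 w 0.0414 F [-0.1 -0.5  0.3] tilt [-1.  0. -0.]
spin 0.06 shift [ -5.3 207.2 131.7]
```

View pics/w3.png

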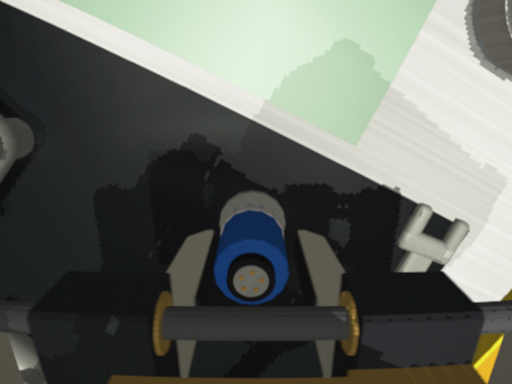

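The gauge stands centred between the jaws, which are still closing. Close fully, then lift.

Request:
{"api": "servo_tool", "payload": {"steps": [[1, [0, 0, 0], 0], [1, [0, 0, 0], 0], [1, [0, 0, 0], 0], [1, [0, 0, 0], 0], [1, [-5, 0, 0], 0], [1, [-10, 0, 0], 0], [1, [-20, 0, 0], 0], [1, [-25, 0, 0], 0]]}}

```text
clock: 4.7
ee_pos: [0.6191, -0.09, 0.1042]
tool_rot: [[-0.001, 0.439, -0.898], [0.0, -0.898, -0.439], [-1.0, -0.001, 0.001]]
contact_force: [0.0, 0.3, -1.4]
width: 0.0335
```

```bash
python3 go.py 0.592 -0.334 0.049 -64; python3 - <<'E'
from h import *
d=get('wrist');show(d,'w4',None,1)
E
```

```text
t 4.7 pos [ 0.6191 -0.09    0.1042] yaw -63.94 w 0.0335 F [ 0.   0.3 -1.4] tilt [-1.    -0.001  0.001]
spin 0.06 shift [ 55.2 207.5 131.3]
```

View pics/w4.png

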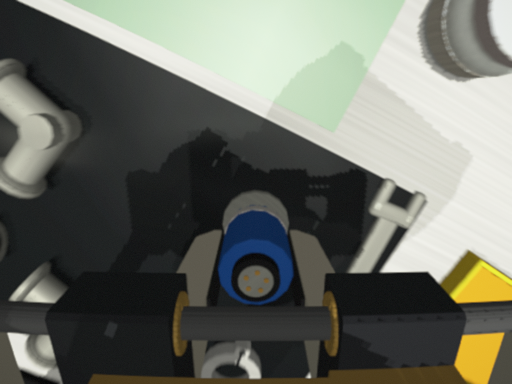

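Gauge held upright (opening 33.5 mm). Move over the small yellow compartment and lower most of the way.

Request:
{"api": "servo_tool", "payload": {"steps": [[1, [0, 15, 10], 0], [1, [0, 27, 17], 0], [1, [0, 27, 17], 0], [1, [0, 27, 17], 0], [1, [0, 27, 17], 0], [1, [0, 27, 17], 0], [1, [0, 27, 17], 0], [1, [0, 20, 13], 0], [1, [0, 10, 6], 0], [1, [0, 0, 0], 0], [1, [20, 0, 0], 0], [1, [15, 0, 0], 0], [1, [0, 0, 0], 0]]}}

```text
clock: 6.05
ee_pos: [0.5918, -0.332, 0.0658]
tool_rot: [[-0.003, 0.44, -0.898], [0.002, -0.898, -0.44], [-1.0, -0.004, 0.002]]
contact_force: [-1.0, 0.3, -1.9]
width: 0.0334
```

```bash
python3 go.py 0.592 -0.334 0.0475 -64; python3 - <<'E'
from h import *
d=get('top');show(d,'t5',(355,130,435,300),3.5)
E
```

```text
t 6.05 pos [ 0.5918 -0.332   0.0658] yaw -63.9 w 0.0334 F [-1.   0.3 -1.9] tilt [-1.    -0.004  0.002]
spin 0.1 shift [18.2  1.9  0.7]
```

View pics/t5.png

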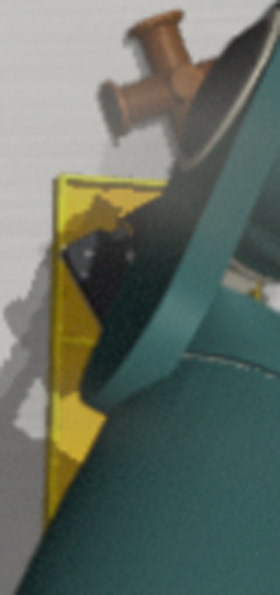

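The arm hides the tray in this view, but the pose is right. Lower, release, and rise.

Request:
{"api": "servo_tool", "payload": {"steps": [[1, [8, 0, 0], 0], [1, [6, 0, 0], 0], [1, [4, 0, 0], 0], [1, [0, 0, 0], 0], [1, [0, 0, 0], 0], [-0.4, [0, 0, 0], 0], [-0.4, [0, 0, 0], 0], [-0.4, [0, 0, 0], 0], [-0.4, [0, 0, 0], 0], [-0.4, [-10, 0, 0], 0], [-0.4, [-25, 0, 0], 0], [-0.4, [-40, 0, 0], 0], [-0.4, [-40, 0, 0], 0], [-0.4, [-30, 0, 0], 0], [-0.4, [0, 0, 0], 0]]}}

```text
clock: 7.6
ee_pos: [0.5939, -0.3342, 0.202]
tool_rot: [[0.006, 0.439, -0.898], [-0.004, -0.898, -0.439], [-1.0, 0.006, -0.004]]
contact_force: [-0.2, 0.1, 0.5]
width: 0.0648
```

```bash
python3 go.py 0.473 0.1335 0.2 -20.5; python3 - <<'E'
from h import *
d=get('wrist');show(d,'w6',None,1)
print(proj(d,[[.592,-.334,.071]]))
E
```

```text
t 7.6 pos [ 0.5939 -0.3342  0.202 ] yaw -63.94 w 0.0648 F [-0.2  0.1  0.5] tilt [-1.     0.006 -0.004]
spin -43.44 shift [  -0.6 -277.1 -395.7]
[[253.32140005 189.0508343 ]]
```

View pics/w6.png

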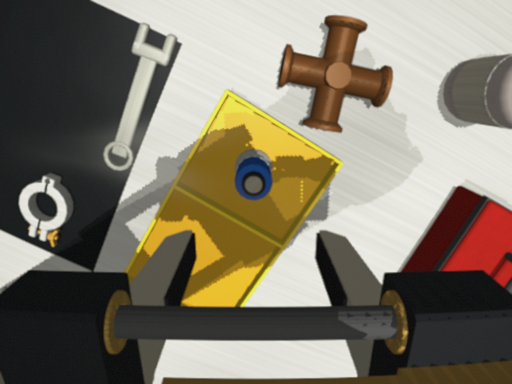

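The gauge stands upright in the small yellow compartment, at (253,178) in the image. Next the cross: spin to the diagonal and travel.

Request:
{"api": "servo_tool", "payload": {"steps": [[-1, [0, 0, 0], -7.24], [-1, [0, 0, 0], -7.24], [-1, [0, 0, 0], -7.24], [-1, [0, 0, 0], -7.24], [-1, [0, 0, 0], -7.24], [-1, [0, 0, 0], -7.24], [-1, [0, -21, -30], 0], [-1, [0, -21, -30], 0], [-1, [0, -21, -30], 0], [-1, [0, -21, -30], 0], [-1, [0, -21, -30], 0], [-1, [0, -21, -30], 0], [-1, [0, -21, -30], 0], [-1, [0, -21, -30], 0], [-1, [0, -21, -30], 0], [-1, [0, -21, -30], 0], [-1, [0, -21, -30], 0], [-1, [0, -21, -30], 0], [-1, [0, -25, -36], 0], [-1, [0, 0, 0], 0]]}}

```text
clock: 9.65
ee_pos: [0.4705, 0.1379, 0.1949]
tool_rot: [[-0.001, 0.938, -0.347], [0.001, -0.347, -0.938], [-1.0, -0.001, -0.0]]
contact_force: [0.9, -0.2, -0.1]
width: 0.0926
```

```bash
python3 go.py 0.473 0.1335 0.022 -20.5; python3 - <<'E'
from h import *
d=get('wrist');show(d,'w7',None,1)
print(proj(d,[[.473,.1335,.04],[.473,.1335,0]]))
E
```

```text
t 9.65 pos [0.4705 0.1379 0.1949] yaw -20.28 w 0.0926 F [ 0.9 -0.2 -0.1] tilt [-1.    -0.001 -0.   ]
spin 0.22 shift [172.9   4.2   3.3]
[[259.97178279 183.13320462]
 [259.47617782 172.95137961]]
```

View pics/w7.png

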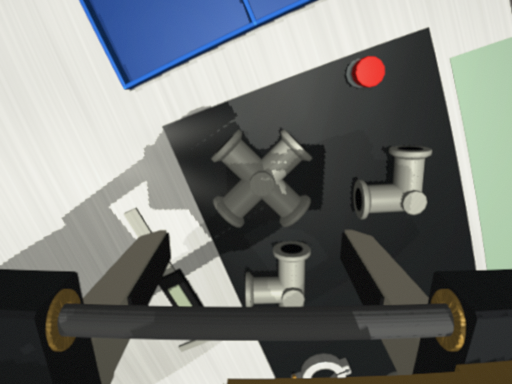

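The cross sits between the jaws with its nooks left and right, boss at (265,181). Clearances look fine. Descend and grip.

Request:
{"api": "servo_tool", "payload": {"steps": [[-0.8, [20, 6, 3], 0], [-0.8, [30, 0, 0], 0], [-0.8, [30, 0, 0], 0], [-0.8, [30, 0, 0], 0], [-0.8, [30, 0, 0], 0], [-0.8, [20, 0, 0], 0], [-0.8, [12, 0, 0], 0], [-0.8, [0, 0, 0], 0], [1, [0, 0, 0], 0], [1, [0, 0, 0], 0], [1, [0, 0, 0], 0], [1, [0, 0, 0], 0], [1, [0, 0, 0], 0], [1, [0, 0, 0], 0], [1, [0, 0, 0], 0], [1, [0, 0, 0], 0]]}}

```text
clock: 11.3
ee_pos: [0.4768, 0.1298, 0.0241]
tool_rot: [[0.001, 0.937, -0.35], [0.001, -0.35, -0.937], [-1.0, 0.0, -0.001]]
contact_force: [-1.2, 3.7, 5.5]
width: 0.0513
```

```bash
python3 go.py 0.471 -0.323 0.1 -20.5; python3 - <<'E'
from h import *
d=get('wrist');show(d,'w8',None,1)
E
```

```text
t 11.3 pos [0.4768 0.1298 0.0241] yaw -20.5 w 0.0513 F [-1.2  3.7  5.5] tilt [-1.     0.    -0.001]
spin 0.0 shift [-76.2 153.2 426.1]
```

View pics/w8.png

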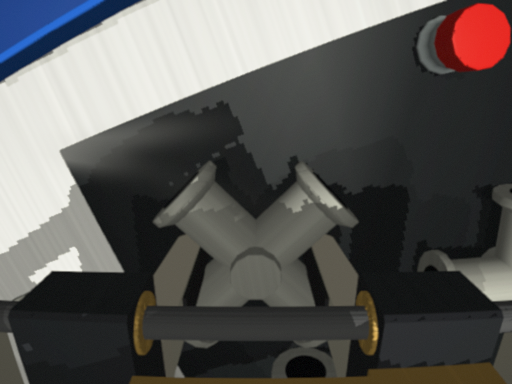

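Jaws closed on the cross's nooks at 51 mm. Lift.

Request:
{"api": "servo_tool", "payload": {"steps": [[1, [-5, 0, 0], 0], [1, [-10, 0, 0], 0], [1, [-25, 0, 0], 0], [1, [-30, 0, 0], 0], [1, [-20, 0, 0], 0], [1, [0, 0, 0], 0]]}}

```text
clock: 11.95
ee_pos: [0.4777, 0.1296, 0.1169]
tool_rot: [[0.004, 0.937, -0.35], [0.001, -0.35, -0.937], [-1.0, 0.004, -0.002]]
contact_force: [-0.3, 0.1, -4.1]
width: 0.0517
```

```bash
python3 go.py 0.471 -0.323 0.1 -20.5; python3 - <<'E'
from h import *
d=get('wrist');show(d,'w9',None,1)
E
```

```text
t 11.95 pos [0.4777 0.1296 0.1169] yaw -20.5 w 0.0517 F [-0.3  0.1 -4.1] tilt [-1.     0.004 -0.002]
spin -0.0 shift [ 16.5 152.2 426.3]
```

View pics/w9.png

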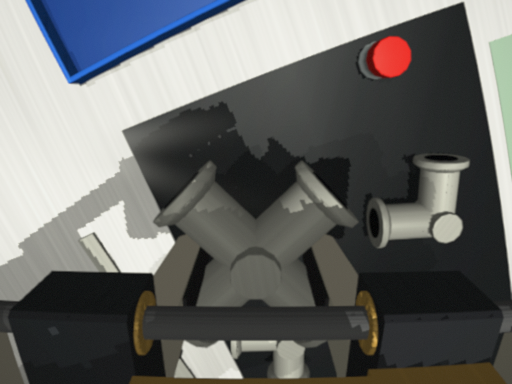

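Cross held level. Travel to the large yellow compartment.

Request:
{"api": "servo_tool", "payload": {"steps": [[1, [0, 5, 14], 0], [1, [0, 10, 28], 0], [1, [0, 10, 28], 0], [1, [0, 10, 28], 0], [1, [0, 10, 28], 0], [1, [0, 10, 28], 0], [1, [0, 10, 28], 0], [1, [0, 10, 28], 0], [1, [0, 10, 28], 0], [1, [0, 10, 28], 0], [1, [0, 10, 28], 0], [1, [0, 10, 28], 0], [1, [0, 10, 28], 0], [1, [0, 10, 28], 0], [1, [0, 10, 28], 0], [1, [0, 7, 20], 0], [1, [0, 0, 0], 0], [1, [0, 0, 0], 0]]}}

```text
clock: 13.8
ee_pos: [0.4686, -0.323, 0.112]
tool_rot: [[-0.002, 0.936, -0.351], [0.002, -0.351, -0.936], [-1.0, -0.002, -0.001]]
contact_force: [1.1, -0.4, -3.7]
width: 0.0512
```

```bash
python3 go.py 0.471 -0.323 0.0275 -20.5; python3 - <<'E'
from h import *
d=get('wrist');show(d,'w10',None,1)
E
```

```text
t 13.8 pos [ 0.4686 -0.323   0.112 ] yaw -20.57 w 0.0512 F [ 1.1 -0.4 -3.7] tilt [-1.    -0.002 -0.001]
spin -0.07 shift [84.5  2.4 -0.8]
```

View pics/w10.png

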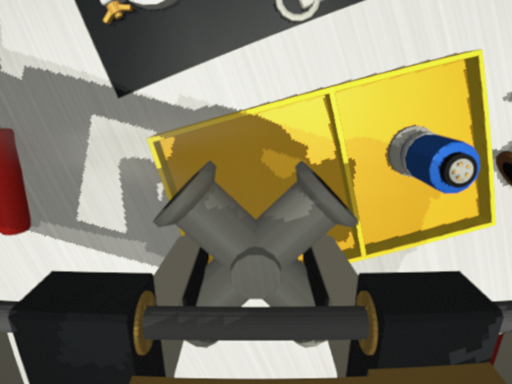

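```bash
python3 - <<'E'
from h import *
d=get('wrist')
P=onplane(d,[(150,138),(481,51),(493,223),(331,93),(363,257)],.02);print(P.round(4))
a,b,c=P[0],P[1],P[2]; u=(b-a)/np.linalg.norm(b-a); print(np.linalg.norm(b-a),np.linalg.norm(c-b), 'centre',(a+c)/2, np.degrees(np.arctan2(u[1],u[0])),'large',(a+c)/2-.0545*u)
E
```

```text
[[ 0.414  -0.2508  0.02  ]
 [ 0.6557 -0.2742  0.02  ]
 [ 0.6422 -0.4076  0.02  ]
 [ 0.5455 -0.2666  0.02  ]
 [ 0.5331 -0.3974  0.02  ]]
0.24277580244939334 0.13416393002487245 centre [ 0.52808999 -0.32924107  0.02      ] -5.514217828708712 large [ 0.47384219 -0.32400402  0.02      ]
```

The tray checks out (243 x 134 mm, centre within 3 mm of the first measurement). Lower and release to a partial opening.

Request:
{"api": "servo_tool", "payload": {"steps": [[1, [15, 4, 0], 0], [1, [20, 0, 0], 0], [1, [20, 0, 0], 0], [1, [15, 0, 0], 0], [1, [8, 0, 0], 0], [1, [5, 0, 0], 0], [1, [1, 0, 0], 0], [1, [0, 0, 0], 0], [1, [0, 0, 0], 0], [-0.6, [0, 0, 0], 0], [-0.6, [0, 0, 0], 0], [-0.6, [0, 0, 0], 0], [-0.6, [0, 0, 0], 0], [-0.6, [-10, 0, 0], 0], [-0.6, [-25, 0, 0], 0], [-0.6, [-40, 0, 0], 0], [-0.6, [-40, 0, 0], 0], [-0.6, [-40, 0, 0], 0], [-0.6, [-20, 0, 0], 0], [-0.6, [0, 0, 0], 0]]}}

```text
clock: 15.9
ee_pos: [0.4743, -0.3247, 0.2091]
tool_rot: [[0.005, 0.937, -0.35], [-0.003, -0.35, -0.937], [-1.0, 0.005, 0.002]]
contact_force: [-0.0, -0.5, -0.4]
width: 0.0746
```

```bash
python3 go.py 0.434 0.012 0.2 72; python3 - <<'E'
from h import *
d=get('wrist');show(d,'w11',None,1)
print(onplane(d,[(262,180)],.043),)
E
```

```text
t 15.9 pos [ 0.4743 -0.3247  0.2091] yaw -20.5 w 0.0746 F [-0.  -0.5 -0.4] tilt [-1.     0.005  0.002]
spin -92.5 shift [   7.8  307.8 -142.4]
[[ 0.47975579 -0.33051898  0.043     ]]
```

View pics/w11.png

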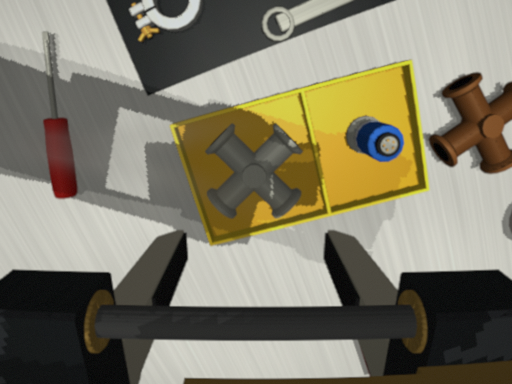

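The cross lies flat and centred in the large yellow compartment, with the gauge still upright. Now the tee.

Request:
{"api": "servo_tool", "payload": {"steps": [[-0.15, [0, 0, 0], -8.4], [-0.15, [0, 0, 0], -8.4], [-0.15, [0, 0, 0], -8.4], [-0.15, [0, 0, 0], -8.4], [-0.15, [0, 0, 0], -8.4], [-0.15, [0, 0, 0], -8.4], [-0.15, [0, 0, 0], -8.4], [-0.15, [0, 0, 0], -8.4], [-0.15, [0, 0, 0], -8.4], [-0.15, [0, 0, 0], -8.4], [-0.15, [0, 0, 0], -8.5], [-0.15, [0, 38, -18], 0], [-0.15, [0, 38, -18], 0], [-0.15, [0, 38, -18], 0], [-0.15, [0, 38, -18], 0], [-0.15, [0, 38, -18], 0], [-0.15, [0, 38, -18], 0], [-0.15, [0, 38, -18], 0], [-0.15, [0, 40, -16], 0], [-0.15, [0, 0, 0], 0]]}}

```text
clock: 17.95
ee_pos: [0.4321, 0.0145, 0.2036]
tool_rot: [[-0.001, 0.305, 0.952], [0.001, 0.952, -0.305], [-1.0, 0.0, -0.001]]
contact_force: [-0.3, -0.1, -0.9]
width: 0.0532
```

```bash
python3 go.py 0.434 0.012 0.022 72; python3 - <<'E'
from h import *
d=get('wrist');show(d,'w12',None,1)
print(proj(d,[[.4605,.0035,.04],[.434,.012,.02]]))
E
```

```text
t 17.95 pos [0.4321 0.0145 0.2036] yaw 72.26 w 0.0532 F [-0.3 -0.1 -0.9] tilt [-1.     0.    -0.001]
spin 0.26 shift [181.5  -1.9   2.9]
[[253.30338349 207.89592261]
 [253.39957681 175.48190547]]
```

View pics/w12.png

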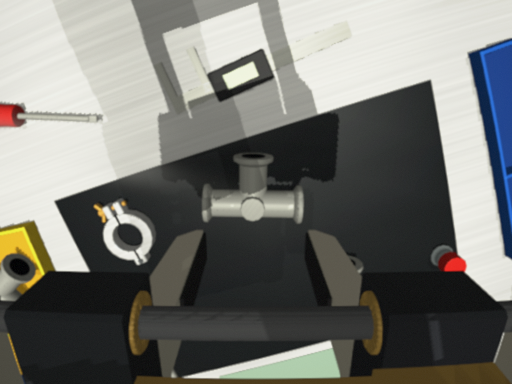

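The tee boss is at (252,208), as predicted, with the branch square to the jaws. Descend on the branch.

Request:
{"api": "servo_tool", "payload": {"steps": [[-0.15, [21, -2, 3], 0], [-0.15, [30, 0, 0], 0], [-0.15, [30, 0, 0], 0], [-0.15, [30, 0, 0], 0], [-0.15, [30, 0, 0], 0], [-0.15, [20, 0, 0], 0], [-0.15, [12, 0, 0], 0], [-0.15, [8, 0, 0], 0], [-0.15, [0, 0, 0], 0], [1, [0, 0, 0], 0], [1, [0, 0, 0], 0], [1, [0, 0, 0], 0], [1, [0, 0, 0], 0], [1, [0, 0, 0], 0], [1, [0, 0, 0], 0], [1, [0, 0, 0], 0], [1, [0, 0, 0], 0]]}}

```text
clock: 19.7
ee_pos: [0.4355, 0.008, 0.0241]
tool_rot: [[0.001, 0.309, 0.951], [0.0, 0.951, -0.309], [-1.0, 0.0, 0.001]]
contact_force: [-1.6, 1.5, 6.1]
width: 0.0272
```

```bash
python3 go.py 0.419 0.341 0.1 72; python3 - <<'E'
from h import *
d=get('wrist');show(d,'w13',None,1)
E
```

```text
t 19.7 pos [0.4355 0.008  0.0241] yaw 72.0 w 0.0272 F [-1.6  1.5  6.1] tilt [-1.     0.     0.001]
spin 0.0 shift [ -75.8  311.6 -118.6]
```

View pics/w13.png

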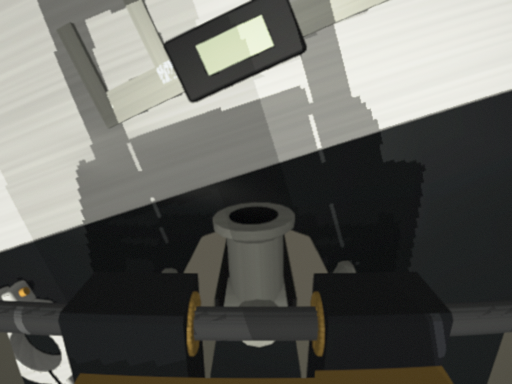

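Jaws are on the branch tube (27 mm). Lift.

Request:
{"api": "servo_tool", "payload": {"steps": [[1, [-4, 0, 0], 0], [1, [-10, 0, 0], 0], [1, [-20, 0, 0], 0], [1, [-25, 0, 0], 0], [1, [-25, 0, 0], 0], [1, [-15, 0, 0], 0], [1, [0, 0, 0], 0]]}}

```text
clock: 20.45
ee_pos: [0.436, 0.0079, 0.1248]
tool_rot: [[0.003, 0.309, 0.951], [-0.0, 0.951, -0.309], [-1.0, 0.001, 0.003]]
contact_force: [-0.6, 0.2, -2.9]
width: 0.0273
```

```bash
python3 go.py 0.419 0.341 0.1 72; python3 - <<'E'
from h import *
d=get('wrist');show(d,'w14',None,1); d=get('scene');show(d,'s14',(160,80,420,270),3)
E
```

```text
t 20.45 pos [0.436  0.0079 0.1248] yaw 71.99 w 0.0273 F [-0.6  0.2 -2.9] tilt [-1.     0.001  0.003]
spin -0.01 shift [  24.6  311.6 -119.2]
```

View pics/w14.png

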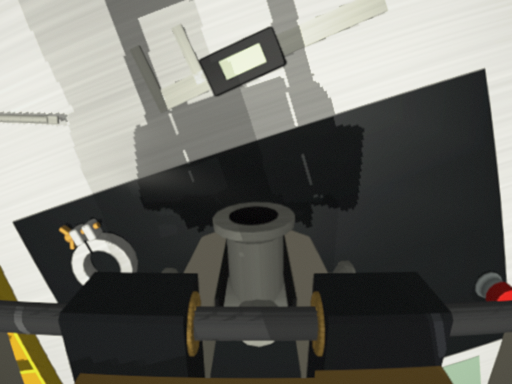

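View pics/s14.png

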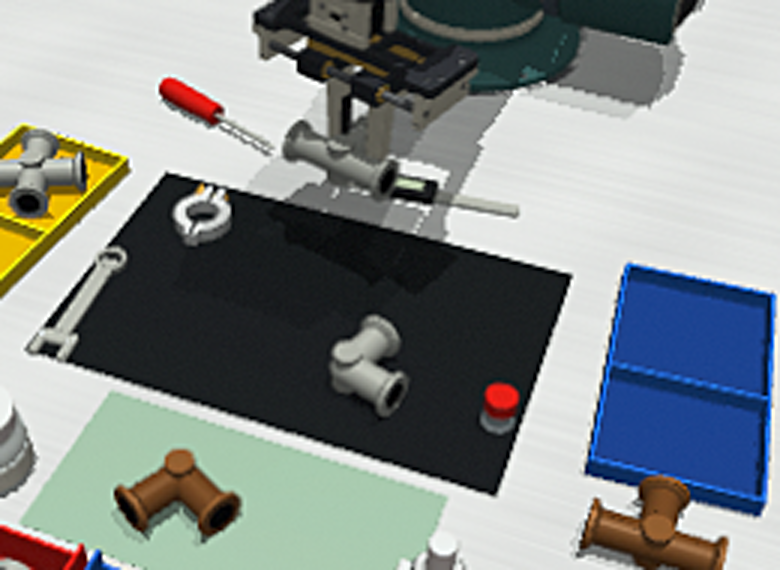

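Tee held level. Carry it to the blue tray.

Request:
{"api": "servo_tool", "payload": {"steps": [[1, [0, 15, -6], 0], [1, [0, 29, -11], 0], [1, [0, 29, -11], 0], [1, [0, 29, -11], 0], [1, [0, 29, -11], 0], [1, [0, 29, -11], 0], [1, [0, 29, -11], 0], [1, [0, 29, -11], 0], [1, [0, 29, -11], 0], [1, [0, 29, -11], 0], [1, [0, 20, -7], 0], [1, [0, 15, -5], 0], [1, [0, 0, 0], 0], [1, [0, 0, 0], 0]]}}

```text
clock: 21.95
ee_pos: [0.4199, 0.3394, 0.1218]
tool_rot: [[-0.001, 0.309, 0.951], [-0.001, 0.951, -0.309], [-1.0, -0.001, -0.001]]
contact_force: [-0.2, -0.4, -2.7]
width: 0.0273
```

```bash
python3 go.py 0.4216 0.340 0.0275 72; python3 - <<'E'
from h import *
d=get('wrist');show(d,'w15',None,1); d=get('scene');show(d,'s15',(320,100,450,290),3)
E
```

```text
t 21.95 pos [0.4199 0.3394 0.1218] yaw 72.02 w 0.0273 F [-0.2 -0.4 -2.7] tilt [-1.    -0.001 -0.001]
spin 0.02 shift [94.3  1.3  1.5]
```

View pics/w15.png

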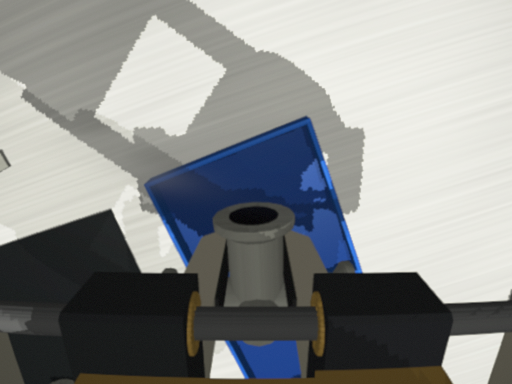

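View pics/s15.png

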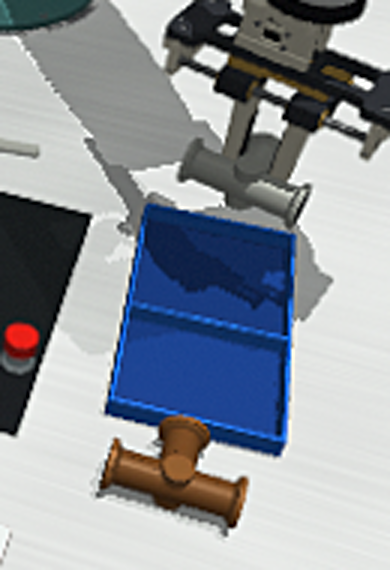

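```bash
python3 - <<'E'
from h import *
d=get('wrist')
a,b=onplane(d,[(146,184),(308,118)],.02);print(a,b,np.linalg.norm(b-a)); m=(a+b)/2; v=(b-a)/np.linalg.norm(b-a); u=np.array([v[1],-v[0],0]);print(np.degrees(np.arctan2(u[1],u[0])),'large',m+u*.069,'centre',m+u*.1235)
E
```

```text
[0.38318733 0.26112776 0.02      ] [0.37363322 0.39488274 0.02      ] 0.1340957748780182
4.085693035793433 large [0.44723492 0.33292139 0.02      ] centre [0.50159641 0.33680443 0.02      ]
```

The near tray edge measures 134 mm and gives the same centre to 1.5 mm. Lower and release.

Request:
{"api": "servo_tool", "payload": {"steps": [[1, [20, 2, 2], 0], [1, [25, 0, 0], 0], [1, [20, 0, 0], 0], [1, [15, 0, 0], 0], [1, [8, 0, 0], 0], [1, [5, 0, 0], 0], [1, [1, 0, 0], 0], [1, [0, 0, 0], 0], [1, [0, 0, 0], 0], [-0.15, [0, 0, 0], 0], [-0.15, [0, 0, 0], 0], [-0.15, [0, 0, 0], 0], [-0.15, [0, 0, 0], 0], [-0.15, [-10, 0, 0], 0], [-0.15, [-25, 0, 0], 0], [-0.15, [-40, 0, 0], 0], [-0.15, [-40, 0, 0], 0], [-0.15, [-40, 0, 0], 0], [-0.15, [-20, 0, 0], 0], [-0.15, [0, 0, 0], 0]]}}

```text
clock: 24.1
ee_pos: [0.4234, 0.3417, 0.2079]
tool_rot: [[0.004, 0.309, 0.951], [0.003, 0.951, -0.309], [-1.0, 0.004, 0.003]]
contact_force: [0.2, 0.1, -0.7]
width: 0.0535
```

```bash
python3 go.py 0.4585 -0.1407 0.2 97; python3 - <<'E'
from h import *
d=get('wrist');show(d,'w16',None,1)
E
```

```text
t 24.1 pos [0.4234 0.3417 0.2079] yaw 72.0 w 0.0535 F [ 0.2  0.1 -0.7] tilt [-1.     0.004  0.003]
spin -25.0 shift [   6.5 -483.1  -23.9]
```

View pics/w16.png

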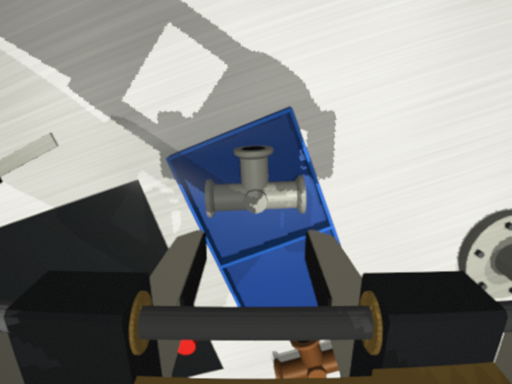

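The tee lies flat in the large blue compartment. On to the clamp.

Request:
{"api": "servo_tool", "payload": {"steps": [[-1, [0, 0, 0], -8.3], [-1, [0, 0, 0], -8.3], [-1, [0, 0, 0], -8.4], [-1, [0, -36, -2], 0], [-1, [0, -36, -2], 0], [-1, [0, -36, -2], 0], [-1, [0, -36, -2], 0], [-1, [0, -36, -2], 0], [-1, [0, -36, -2], 0], [-1, [0, -36, -2], 0], [-1, [0, -36, -2], 0], [-1, [0, -36, -2], 0], [-1, [0, -36, -2], 0], [-1, [0, -36, -2], 0], [-1, [0, -36, -2], 0], [-1, [0, -36, 0], 0], [-1, [0, -15, 0], 0], [-1, [0, 0, 0], 0]]}}

```text
clock: 25.95
ee_pos: [0.4573, -0.1423, 0.2024]
tool_rot: [[-0.002, -0.12, 0.993], [0.001, 0.993, 0.12], [-1.0, 0.001, -0.002]]
contact_force: [-0.6, -0.3, 0.1]
width: 0.0926
```

```bash
python3 go.py 0.4585 -0.1407 0.02 97; python3 - <<'E'
from h import *
d=get('wrist');show(d,'w17',None,1)
print(proj(d,[[.4585,-.1407,.016],[.434,.012,.02]]))
E
```

```text
t 25.95 pos [ 0.4573 -0.1423  0.2024] yaw 96.86 w 0.0926 F [-0.6 -0.3  0.1] tilt [-1.     0.001 -0.002]
spin -0.14 shift [182.4   1.2   1.8]
[[256.36343771 173.73407862]
 [406.87516444 169.3059608 ]]
```

View pics/w17.png

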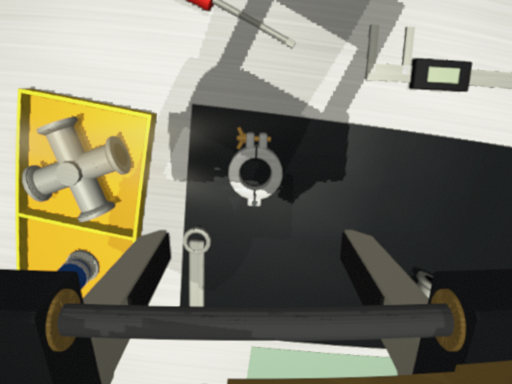

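The clamp bore is at (256,174), as predicted, with the free sides facing the jaws. Descend.

Request:
{"api": "servo_tool", "payload": {"steps": [[-1, [25, 1, 2], 0], [-1, [30, 0, 0], 0], [-1, [30, 0, 0], 0], [-1, [30, 0, 0], 0], [-1, [30, 0, 0], 0], [-1, [20, 0, 0], 0], [-1, [10, 0, 0], 0], [-1, [6, 0, 0], 0], [-1, [0, 0, 0], 0], [-1, [0, 0, 0], 0]]}}

```text
clock: 27.0
ee_pos: [0.46, -0.1398, 0.0236]
tool_rot: [[0.001, -0.122, 0.993], [-0.0, 0.993, 0.122], [-1.0, -0.0, 0.001]]
contact_force: [0.2, 0.1, 0.8]
width: 0.0934
```

```bash
python3 go.py 0.4585 -0.1407 0.0195 97
```

```text
t 27.0 pos [ 0.46   -0.1398  0.0236] yaw 97.02 w 0.0934 F [0.2 0.1 0.8] tilt [-1.    -0.     0.001]
spin 0.02 shift [ 4.1 -0.7 -1.6]
```

Request:
{"api": "servo_tool", "payload": {"steps": [[-1, [4, 0, -1], 0], [-1, [0, 0, 0], 0], [1, [0, 0, 0], 0], [1, [0, 0, 0], 0], [1, [0, 0, 0], 0], [1, [0, 0, 0], 0], [1, [0, 0, 0], 0], [1, [0, 0, 0], 0], [1, [0, 0, 0], 0], [1, [-4, 0, 0], 0], [1, [-10, 0, 0], 0], [1, [-25, 0, 0], 0], [1, [-30, 0, 0], 0], [1, [-20, 0, 0], 0], [1, [0, 0, 0], 0]]}}

```text
clock: 28.5
ee_pos: [0.4597, -0.1405, 0.1113]
tool_rot: [[0.005, -0.122, 0.993], [-0.002, 0.993, 0.122], [-1.0, -0.002, 0.004]]
contact_force: [0.4, 0.5, -1.4]
width: 0.0562
```

```bash
python3 go.py 0.5695 0.3415 0.1 94; python3 - <<'E'
from h import *
d=get('wrist');show(d,'w18',None,1)
E
```

```text
t 28.5 pos [ 0.4597 -0.1405  0.1113] yaw 97.0 w 0.0562 F [ 0.4  0.5 -1.4] tilt [-1.    -0.002  0.004]
spin 3.0 shift [ 11.  473.2 143.1]
```

View pics/w18.png

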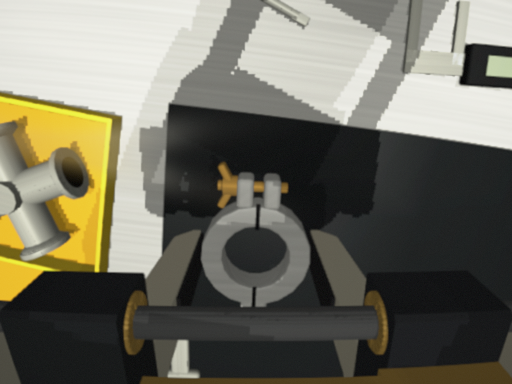

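Clamp held level (56 mm). Carry it to the small blue compartment.

Request:
{"api": "servo_tool", "payload": {"steps": [[1, [-20, 0, 0], 3], [1, [0, 18, 5], 0], [1, [0, 33, 10], 0], [1, [0, 33, 10], 0], [1, [0, 33, 10], 0], [1, [0, 33, 10], 0], [1, [0, 33, 10], 0], [1, [0, 33, 10], 0], [1, [0, 33, 10], 0], [1, [0, 33, 10], 0], [1, [0, 33, 10], 0], [1, [0, 33, 10], 0], [1, [0, 33, 10], 0], [1, [0, 33, 10], 0], [1, [0, 33, 10], 0], [1, [0, 26, 8], 0], [1, [0, 0, 0], 0], [1, [0, 0, 0], 0]]}}

```text
clock: 30.35
ee_pos: [0.5676, 0.3417, 0.1261]
tool_rot: [[-0.002, -0.071, 0.998], [-0.001, 0.998, 0.071], [-1.0, -0.001, -0.002]]
contact_force: [-1.2, 0.4, -1.5]
width: 0.0563
```

```bash
python3 go.py 0.5695 0.3415 0.024 94; python3 - <<'E'
from h import *
d=get('wrist');show(d,'w19',None,1)
E
```

```text
t 30.35 pos [0.5676 0.3417 0.1261] yaw 94.04 w 0.0563 F [-1.2  0.4 -1.5] tilt [-1.    -0.001 -0.002]
spin 0.04 shift [102.1  -0.2   2. ]
```

View pics/w19.png

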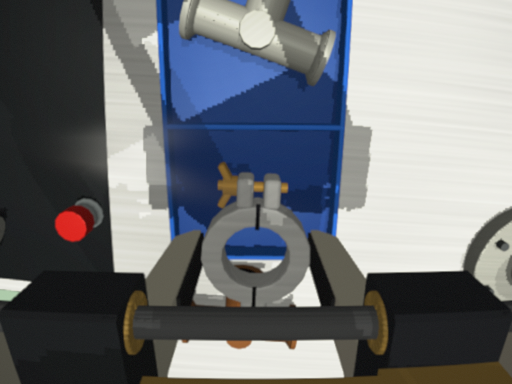

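Request:
{"api": "servo_tool", "payload": {"steps": [[1, [20, 0, 2], 0], [1, [25, 0, 0], 0], [1, [20, 0, 0], 0], [1, [15, 0, 0], 0], [1, [8, 0, 0], 0], [1, [5, 0, 0], 0], [1, [3, 0, 0], 0], [1, [0, 0, 0], 0], [1, [0, 0, 0], 0]]}}

```text
clock: 31.3
ee_pos: [0.5704, 0.342, 0.0323]
tool_rot: [[0.001, -0.07, 0.998], [0.0, 0.998, 0.07], [-1.0, 0.0, 0.001]]
contact_force: [-1.1, -0.7, -1.0]
width: 0.0557
```

```bash
python3 go.py 0.5695 0.3415 0.0235 94; python3 - <<'E'
from h import *
d=get('wrist');show(d,'w20',None,1)
E
```

```text
t 31.3 pos [0.5704 0.342  0.0323] yaw 94.0 w 0.0557 F [-1.1 -0.7 -1. ] tilt [-1.     0.     0.001]
spin -0.0 shift [ 8.8 -0.5 -1. ]
```

View pics/w20.png

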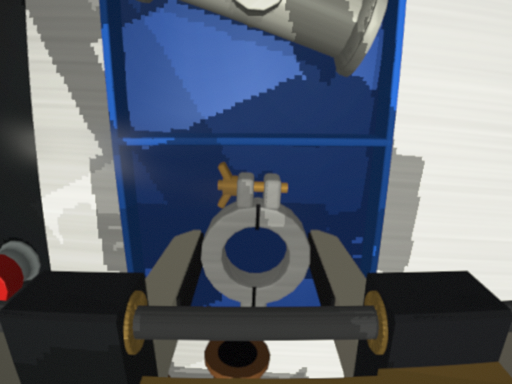

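The clamp is inside the small compartment with room all round. Set it down, release, rise.

Request:
{"api": "servo_tool", "payload": {"steps": [[1, [4, 0, 0], 0], [1, [4, 0, 0], 0], [1, [0, 0, 0], 0], [1, [0, 0, 0], 0], [-0.5, [0, 0, 0], 0], [-0.5, [0, 0, 0], 0], [-0.5, [0, 0, 0], 0], [-0.5, [0, 0, 0], 0], [-0.5, [-10, 0, 0], 0], [-0.5, [-25, 0, 0], 0], [-0.5, [-40, 0, 0], 0], [-0.5, [-40, 0, 0], 0], [-0.5, [-40, 0, 0], 0], [-0.5, [-30, 0, 0], 0], [-0.5, [0, 0, 0], 0]]}}

```text
clock: 32.85
ee_pos: [0.5712, 0.3425, 0.215]
tool_rot: [[0.007, -0.07, 0.998], [0.004, 0.998, 0.07], [-1.0, 0.003, 0.007]]
contact_force: [0.9, -0.7, 0.7]
width: 0.0697
```

```bash
python3 go.py 0.4 0.0 0.25 94; python3 - <<'E'
from h import *
d=get('wrist');show(d,'w21',None,1);d=get('scene');show(d,'s21',(90,90,450,290),2)
E
```

```text
t 32.85 pos [0.5712 0.3425 0.215 ] yaw 94.0 w 0.0697 F [ 0.9 -0.7  0.7] tilt [-1.     0.003  0.007]
spin 0.0 shift [ -37.4 -329.6 -194.5]
```

View pics/w21.png

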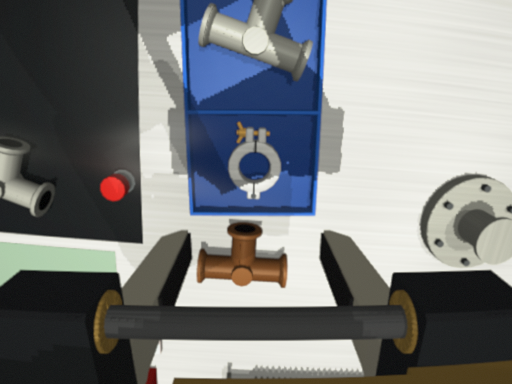

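View pics/s21.png

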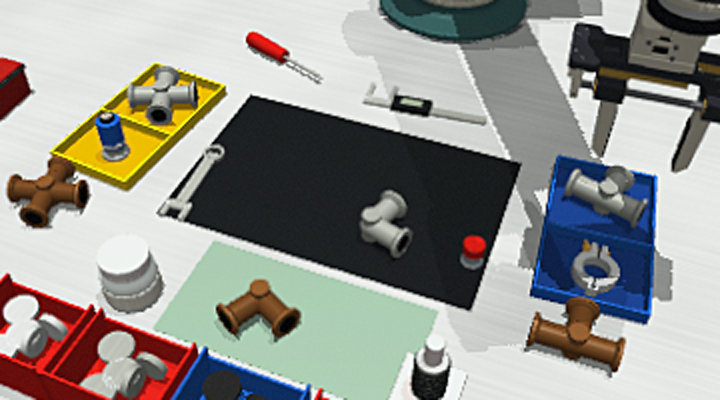

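```bash
python3 - <<'E'
from h import *
def loc(p,c,a):
    a=np.radians(a);v=p[:2]-np.array(c);return np.array([v@[np.cos(a),np.sin(a)],v@[-np.sin(a),np.cos(a)]]).round(4)
d=get('wrist');B=([.5008,.3365],4.05);Y=([.5265,-.3285],-5.4)
print('clamp',loc(onplane(d,[(255,165)],.019)[0],*B),'tee',loc(onplane(d,[(256,40)],.043)[0],*B))
s=get('scene')
print('cross',loc(onplane(s,[(90+163/2,90+76/2)],.043)[0],*Y),'gauge',loc(onplane(s,[(90+107/2,90+117/2)],.071)[0],*Y))
t0=cv2.imread('pics/top0.png');t=get('top');im=t['img'][:,:,::-1]
for n,(a,b,c,e) in dict(elbow=(200,185,238,230),oldelbow=(235,112,280,148),oldtee=(85,158,135,197),oldcross=(383,130,430,178)).items():
    print(n,cv2.absdiff(t0[b:e,a:c],im[b:e,a:c]).mean().round(2))
E
```

```text
clamp [0.0635 0.0004] tee [-0.054   0.0014]
cross [-0.0709 -0.0091] gauge [0.0717 0.0075]
elbow 7.21
oldelbow 9.48
oldtee 29.01
oldcross 9.77
```

Request:
{"api": "servo_tool", "payload": {"steps": [[-0.5, [-20, 0, -30], 0], [-0.5, [-20, -20, -30], 0], [-0.5, [0, -30, -30], 0], [-0.5, [0, -30, -30], 0], [-0.5, [0, -30, -30], 0], [-0.5, [0, -30, -20], 0], [-0.5, [0, 0, 0], 0], [-0.5, [0, 0, 0], 0], [-0.5, [0, 0, 0], 0]]}}

```text
clock: 34.0
ee_pos: [0.4106, 0.1908, 0.2482]
tool_rot: [[-0.001, -0.07, 0.998], [-0.0, 0.998, 0.07], [-1.0, -0.0, -0.001]]
contact_force: [-0.1, 0.1, 0.2]
width: 0.0698
```

```bash
python3 - <<'E'
from h import *
print(state()['ee_pos'])
t=get('top');show(t,'t22',None,1.5)
t0=cv2.imread('pics/top0.png');im=t['img'][:,:,::-1]
for n,(a,b,c,e) in dict(elbow=(200,185,238,230),oldelbow=(235,112,280,148),oldtee=(85,158,135,197),oldcross=(383,130,430,178)).items():
    g0=cv2.cvtColor(t0[b:e,a:c],cv2.COLOR_BGR2GRAY).astype(np.float32);g1=cv2.cvtColor(np.ascontiguousarray(im[b:e,a:c]),cv2.COLOR_BGR2GRAY).astype(np.float32)
    print(n,cv2.phaseCorrelate(g0,g1))
E
```

```text
[0.41062127 0.19079341 0.24816963]
elbow ((-0.005453029854667335, 0.5246771999079805), 0.9720141620106167)
oldelbow ((0.4935638212878217, -0.02702903393221945), 0.9813889805181527)
oldtee ((-0.02116498202137862, -0.007977644951726148), 0.9910696902275086)
oldcross ((-0.09163084408856648, -0.035944178460542986), 0.9795185602787468)
```

View pics/t22.png

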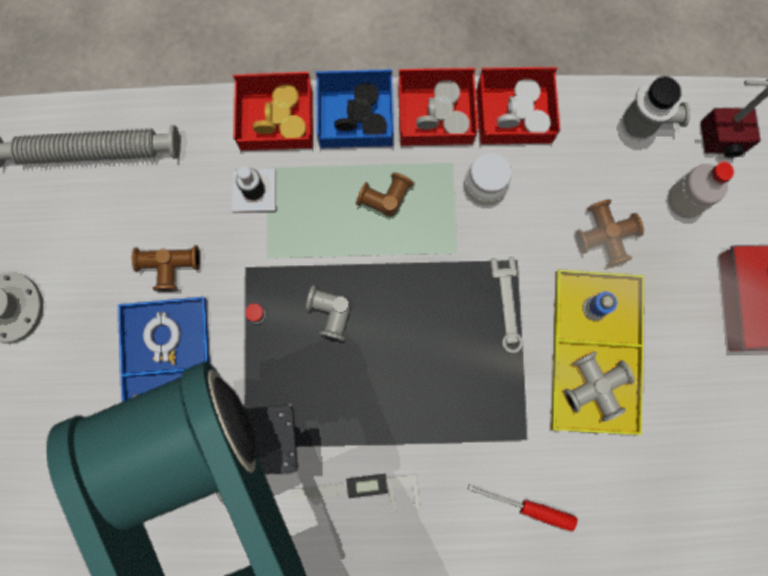

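The top view shows every part in its place and the others unmoved (under 0.6 px). The cross (599,387) and gauge (602,303) are in yellow, and the clamp (161,338) is in blue. The gripper is free in the air. Handing in.

```bash
python3 -c "
from rig import env
print(env.hand_in())"
```

```text
the job is handed in; nothing more can be done
None
```

I made up both kits and handed the job in at about 34 s; the hand-in gives no verdict.

- **Blue tray (old tee beside it):** the new tee lies flat in the large compartment and the clamp flat in the small one. My last wrist-camera check put them within about 1.5 mm and 4 mm of centre.
- **Yellow tray (old cross beside it):** the new cross lies flat in the large compartment and the gauge head stands upright in the small one. My last scene-view check put them about 19 mm and 9 mm off centre.
- **Left in place:** the new elbow and the three old fittings shifted by less than 0.6 px between the first and last top views, so I take them as unmoved. The gripper was open and clear of everything at hand-in.

**Checks that disagreed or were partial:**
- **Cross position:** the 19 mm offset is from a coarse hand-picked point. In the wrist view after release and in the last top view the cross looks centred. Either reading is within the 55 mm limit.
- **Movement check:** an earlier plain image difference was spoiled by shadows, and at the old tee by the arm. I moved the arm aside and repeated it to get the shift above.
- **Tee in the last view:** the arm still hid the tee, so its check rests on the wrist and scene pictures taken before that move.

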